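# Set the display riser to its fourth click and show the amber tumbler

### The arm

A 6-joint arm with a two-finger parallel gripper is mounted at the origin on the work surface. World frame = base frame: x ahead of the robot, y to its left, z up, the work surface at z = 0. Lengths are in mm, angles in rad, forces in N, time in s.
With the tool pointing down it reaches from about 275 to 1000 mm from the base axis. Payload 8.4 kg.
Tool frame: the origin (TCP) lies at the very end of the fingers, on their centre line; the grasp point (between the pads) lies 19 mm behind it; z points along the fingers, y is the direction in which the jaws open and shut (so a half turn about z gives the same grasp; the last joint's range is limited). The gripper opens to 85 mm and grips with 20 to 120 N. Pads are 22 mm wide; open, the fingers measure 114 mm over their backs; the gripper's body (76 mm by 85 mm) begins 54 mm behind the grasp point. The pads swing forward as they close: fully open they stand 13 mm farther back than shut.
Start: joints at [-1.142, 0.353, 1.633, -0, 1.155, -0.002], TCP at [260.998, -567.898, 231.281] pointing down, gripper open.
Joint ranges: [-2.63, 2.63], [-0.92, 2.1], [0.06, 2.66], [-1.3, 4.44], [0, 2.69], [-3.02, 3.02]. Speed limits (rad/s): [2.22, 2.22, 2.79, 3.14, 3.14, 3.14].

### API

Orientations are given as [roll, pitch, yaw] about the fixed x, y, z axes, in that order (R = Rz(yaw) Ry(pitch) Rx(roll)).
In Python, from rig import sense, grab_frame, get_calibration, sign_off, boxes_of, trace gives the robot as it stands.
- The arm moves only by the tool servo_tool, never from a script. Its argument "rows" is a list of rows, each a list of 3 entries, a list of its own where there are three numbers: the finger opening in mm, from 0 to 85.4, then the shift along the tool's x, y, z in mm, then the turn, a rotation vector about the tool's x, y, z in degrees. A call has 1 to 8 rows; each row shifts and turns the commanded pose from where the row before left it, along the tool's axes as they then stand; what a row does not reach is not made up. A row lasts 1/8 s, in which the tool goes at most 62.5 mm and 10.7 degrees, less where a joint would pass 70% of its speed; a pose out of reach is approached as far as the arm can. A call is refused whole if a number of a shift passes 62.5 or a number of a turn 10.7, either way. A call with a gripper value outside its range is refused whole. The fingers move at their own pace and stop on an object; "force" is the grip in N (left out, the last holds). Time passes only in rows, so rows that do not move let the fingers close. It gives the time, the measured TCP pose, the force and the opening at its end, in the units of the state.
- sense(): the state, without advancing time (a new reading comes with each control period).
- grab_frame(name): name is "side" or "top"; returns the picture (400x640x3 uint8, blue, green, red); there is no depth.
- get_calibration(name): a dict with "intrinsics" (3x3 intrinsics, pixels), "k1" (the pictures are not rectified: a ray, as slopes to the right and down, at radius r is drawn at 1 + k1 r^2 times it, then the intrinsics apply), "world_to_cam" (4x4, takes a point from world to camera coordinates). Camera axes: x right, y down, z forward; pixel columns grow to the right and rows downward; lengths in mm; the calibration is good to about 2 mm. A picture is of the moment at which its call begins. get_calibration takes no time and is no camera call.
- sign_off(): hands the job in, once; it reports no verdict.
Trained networks look in the newest picture that a camera, given by its name, has taken for a name from the list of things; names that differ only in an ending like _2 or _b are one class to them, and where a whole thing is asked for, a point or a joint stands for the part that bears it (a point fixed in the world has none). Each returns a list of dicts, best first, with "conf" (0 to 1); they miss things now and then, are a little off and sometimes report something else, mostly with a low value. They report only what shows in the picture. A call takes as long as a camera call.
- boxes_of(camera, thing): "centre" ([x, y, z] in mm, in the coordinates of the camera as it stood for that picture, good to about 4 mm: the middle of the surface that is visible of it).
- trace(camera, thing): "mask" (400x640 bool, what is visible of it).
The state is a dict: "clock": time; "qpos": joint angles; "qvel": joint speeds; "joint_efforts": joint torques, N m; "eef_pos": TCP position; "tcp_rot": TCP orientation; "contact_force": force on the tool from outside, world axes, zero at the start; "wrist_torque": the same for the moment, N m; "opening": opening from 0.0 (shut) to 1.0 (fully open).
Only numpy, scipy, OpenCV 4.12 (cv2) and the standard library are available. Lean on these libraries where they do the work, as an engineer would, in place of code of your own. Each camera call takes 0.05 s, during which the arm holds its last target. There are 200 camera calls.

### The job

The shop's ratchet display riser is all the way down: lift it by its black upright grip, feeling and counting the clicks, to the fourth click and no further, then ease it back until the catch carries it and let go, neither letting it drop nor pushing it down hard on the catch. Then stand the amber glass tumbler upright and gently on the riser's green pad. Leave the clear tumbler, the goblet and the orange label gun where they are.

Things in the scene. Friction and masses are not known exactly. Their poses are not given: they have to be found in the camera images.
- stand: Fixed dark steel base plate (150 x 150 x 12 mm) with a white tower 122 mm high in which the riser's column slides straight up and down. Origin: centre of the plate's underside, on the column's axis. Its x axis points to the open side of the tower, where the brass spring catch with its red knob sits; z is up.
- riser (a joint): How far the riser is up from fully down, in m (0 at the start, 0.064 = top stop). Column, tray and grip are one part of 0.5 to 0.8 kg that slides straight up and down. The column has 5 ratchet teeth 10 mm apart. The first tooth comes to rest on the catch 10.7 to 19.3 mm up (it differs each time), the others 10, 20, 30, 40 mm above that: the fourth rests at 40.7 to 49.3 mm.
- catch (a point): Where the brass spring catch enters the tower's open side, nominal: its true height varies by +-4.3 mm and is to be felt. Each rising tooth pushes it aside over about 6 mm, adding 3 to 6 N to the lift; then it snaps in under the tooth (a click) and the extra lift is gone within 1 mm. It blocks the way down. A fall of over 0.7 mm, or over 20 N of hand and weight on it, is too rough.
- grip (a point): Point to grasp on the black upright grip of the riser: a slab 60 mm long (along the stand's x axis), 16 mm thick (y axis) and 54 mm tall, standing on the middle of the tray over the column. The point is on its axis, 22 mm below the slab's top and 32 mm above the tray's upper face. It moves up with the riser; axes as the stand's. At the start it is 172 mm above the counter.
- pad (a point): Centre of the round green pad (84 mm across) on the upper face of the riser's white tray, 66 mm from the grip's centre along the stand's +y axis. The tray is 120 mm (x) by 175 mm (y) and 10 mm thick; its upper face is 140 mm above the counter at the start and rises with the riser. Axes as the stand's.
- tumbler: Amber glass tumbler, loose, round, 62 mm across at the rim, 86 mm tall, 4 mm wall, open at the top, set down with under 25 N, 0.14 to 0.24 kg. Origin: centre of its underside; z is up.
- clear_tumbler: Clear glass tumbler, loose, 66 mm across and 80 mm tall; to be left alone. Origin: centre of its underside.
- goblet: Clear stemmed glass, loose, 76 mm across and 117 mm tall; to be left alone. Origin: centre of its underside.
- label_gun: Orange label gun with a white paper roll, loose, 120 x 50 x 65 mm; to be left alone. Origin: centre of its underside.

How it is judged (in metres and radians):
On the way:
1. the riser rests on the catch at its fourth click, let go and still (value of joint riser between 0.04 and 0.05 m and velocity of joint riser between -0.01 and 0.01 m/s and contact force between the fingers and riser below 0.1 N), for 0.3 s.
At the end, for the whole second after the job is handed in: The riser rests on its catch at the fourth click (40 to 50 mm up, the fourth tooth in every case) and is still; the amber tumbler stands upright (within 0.06 rad) on the tray, its centre within 12 mm of the green pad's centre, at rest and released (value of joint riser between 0.04 and 0.05 m and velocity of joint riser between -0.01 and 0.01 m/s and horizontal distance between tumbler and pad below 0.012 m and z of tumbler in the frame of pad between -0.003 and 0.004 m and angle between tumbler's own z axis and vertical below 0.06 rad and linear speed of tumbler below 0.02 m/s and contact force between the fingers and tumbler below 0.1 N); the robot touches nothing.
It fails at once if the riser is let fall (moves down faster than 0.12 m/s) (velocity of joint riser below -0.12 m/s).
It fails at once if the riser is pushed down by the gripper so that the catch bears more than 20 N (contact force between riser and stand above 20 N and contact force between the fingers and riser above 0.1 N).
It fails at once if the tumbler is knocked or dropped on the riser with more than 25 N (contact force between tumbler and riser above 25 N).
It fails at once if the clear tumbler, the goblet or the label gun is moved more than 15 mm or tipped (distance of any of clear_tumbler, goblet, label_gun from where it was at the start of the episode above 0.015 m or angle between any of clear_tumbler, goblet, label_gun's own z axis and vertical above 0.3 rad).
It also fails if it takes over 72 s, if anything falls off the work surface, if the arm or the gripper's body presses on something with over 40 N, if the wrist force passes 120 N, or if a joint passes its speed limit or range.

## Working session

There is one attempt and no reset: what is moved stays moved. The work goes in short steps, Python scripts to look and compute and a tool call to move; the robot and the scene stay as the last step left them, time stands still between calls to the robot, and variables do not carry over. Pictures are saved under pics/ and viewed, about 8 in all and at most 12, crops included, and the job is handed in when it is done.

Besides the shell and the picture viewer there is one more tool, called after ">>>" by a JSON object that holds its "api" and its "payload", one argument or row to a line. servo_tool: Moves the arm, as the interface text tells. Its arguments: {"type":"object","properties":{"rows":{"type":"array","items":{"type":"array"}},"force":{"type":"number"}},"required":["rows"]}

```bash
mkdir -p pics; ls
cat > h.py <<'E'
import numpy as np, cv2
from rig import *
def cam2w(c,p):
    T=np.array(get_calibration(c)["world_to_cam"]); return np.linalg.inv(T)[:3]@np.append(p,1)
def ray(c,u,v):
    k=get_calibration(c);K=np.array(k["intrinsics"],float)
    p=cv2.undistortPoints(np.array([[[u,v]]],float),K,np.array([k["k1"],0,0,0,0.]))[0,0]
    # drawn = ray*(1+k1 r^2) matches cv2 model
    T=np.linalg.inv(np.array(k["world_to_cam"]));return T[:3,3],T[:3,:3]@np.array([p[0],p[1],1])
def atz(c,u,v,z):
    o,d=ray(c,u,v);return o+d*(z-o[2])/d[2]
def proj(c,P):
    k=get_calibration(c);K=np.array(k["intrinsics"],float);T=np.array(k["world_to_cam"])
    q=T@np.append(P,1);return cv2.projectPoints(q[:3].reshape(1,1,3),np.zeros(3),np.zeros(3),K,np.array([k["k1"],0,0,0,0.]))[0].ravel()
E
python3 - <<'E'
from h import *
np.set_printoptions(precision=1,suppress=True)
print(sense())
for c in("side","top"):
    im=grab_frame(c);cv2.imwrite(f"pics/{c}0.png",im)
    print(c,np.linalg.inv(np.array(get_calibration(c)["world_to_cam"]))[:3])
    for t in("stand","grip","pad","tumbler","clear_tumbler","goblet","label_gun","catch"):
        for r in boxes_of(c,t)[:2]: print(t,round(r["conf"],2),cam2w(c,r["centre"]))
E
```

```text
pics
{'clock': 0.0, 'qpos': array([-1.1,  0.4,  1.6,  0. ,  1.2, -0. ]), 'qvel': array([ 0., -0.,  0., -0., -0., -0.]), 'joint_efforts': array([ -0. , -60.5, -34.2,  -0. ,   0. ,  -0. ]), 'eef_pos': array([ 260.8, -567.4,  230.5]), 'tcp_rot': array([-3.1, -0. ,  0.4]), 'contact_force': array([ 0.1, -0.8,  1.3]), 'wrist_torque': array([ 0.,  0., -0.]), 'opening': 1.0017597483927068}
side [[ -0.9  -0.3   0.4  89.6]
 [ -0.5   0.5  -0.7 761.6]
 [ -0.   -0.8  -0.6 713.7]]
stand 0.55 [577.8 255.6  12.1]
grip 0.7 [572.5 258.2 137.5]
pad 0.68 [574.3 256.5 139.9]
pad 0.37 [573.  256.3  10.4]
tumbler 0.75 [583.2 -84.9  63.2]
tumbler 0.57 [576.9 254.1 137.5]
clear_tumbler 0.98 [ 472.8 -301.9   59. ]
goblet 0.8 [ 443.5 -113.5   85. ]
label_gun 0.71 [ 628.1 -282.8   38.8]
catch 0.74 [575.7 256.7  10. ]
top [[ -0.   -1.    0.2 350.3]
 [ -1.    0.    0.  -17.1]
 [ -0.   -0.2  -1.  952.7]]
stand 0.89 [557.  194.4   5.5]
grip 0.6 [580.1 239.3 137.6]
pad 0.56 [579.1 241.7 140.3]
tumbler 0.84 [ 598.2 -104.1   49. ]
goblet 0.91 [ 442.8 -129.1   73.5]
label_gun 0.86 [ 625.1 -293.2   44.4]
label_gun 0.6 [ 445.3 -127.7   70.6]
catch 0.9 [559.6 195.3  12. ]
```

View pics/side0.png

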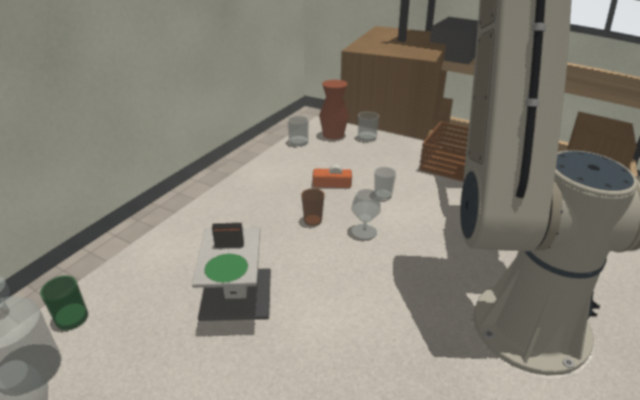

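View pics/top0.png

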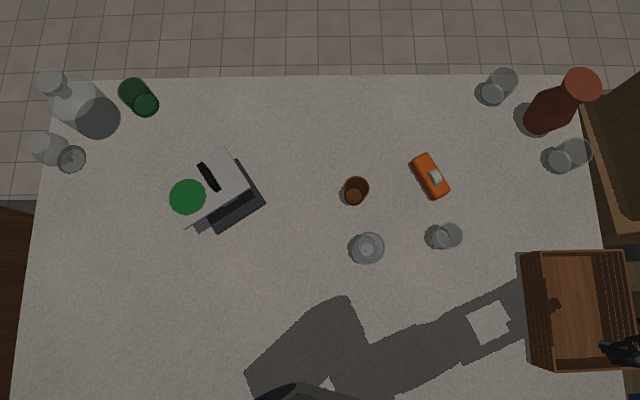

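Side: riser tray with the green pad at (226,267), grip at (228,235), amber tumbler at (313,207), goblet (365,213), clear tumbler (384,183), label gun (332,178). Top: pad (187,197), grip (208,177), amber tumbler (354,190), goblet (366,248), clear tumbler (440,236). Now I'll measure these precisely.

Run:
```python
from h import *
np.set_printoptions(precision=1,suppress=True)
for c in("side","top"):
    im=cv2.imread(f"pics/{c}0.png");b,g,r=[im[...,i].astype(int) for i in range(3)]
    m=((g>1.5*r)&(g>1.3*b)&(g>60)).astype(np.uint8)
    n,l,s,ce=cv2.connectedComponentsWithStats(m);
    for i in range(1,n):
        if s[i][4]>200: print(c,"green",s[i],ce[i],atz(c,*ce[i],140))
    if c=="top":
        m=((im.max(2)<45)).astype(np.uint8);m[:150]=0;m[200:]=0;m[:,:190]=0;m[:,230:]=0
        n,l,s,ce=cv2.connectedComponentsWithStats(m)
        for i in range(1,n):
            if s[i][4]>50:
                print("dark",s[i],ce[i],atz(c,*ce[i],190))
                ys,xs=np.nonzero(l==i);P=np.array([atz(c,x,y,190)[:2] for x,y in zip(xs,ys)],np.float32)
                print(cv2.minAreaRect(P))
        big=cv2.resize(im[130:260,150:470],None,fx=2.5,fy=2.5,interpolation=cv2.INTER_CUBIC);cv2.imwrite("pics/crop.png",big)
    tr=trace(c,"tumbler")
    for t in tr[:2]:
        ys,xs=np.nonzero(t["mask"]);print(c,"tum",t["conf"],xs.min(),xs.max(),ys.min(),ys.max(),len(xs))
```

```text
side green [206 255  41  27 842] [225.8 267.5] [558.8 284.6 140. ]
side green [ 46 287  39  40 852] [ 67.3 309.1] [733.  519.3 140. ]
side tum 0.56 301 324 188 225 766
top green [ 169  179   37   36 1011] [187.  196.4] [558.9 280.4 140. ]
dark [197 162  24  30 266] [208.6 176.7] [588.5 218.6 190. ]
((588.8767700195312, 218.79229736328125), (75.17562103271484, 17.810094833374023), 33.38980484008789)
top tum 0.92 344 368 176 204 587
```

View pics/crop.png

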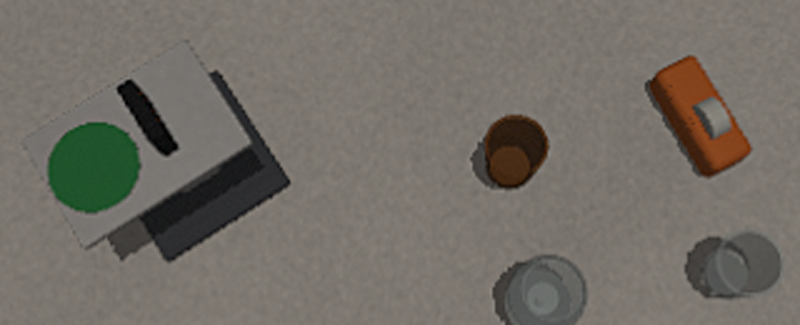

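Run:
```python
from h import *
np.set_printoptions(precision=1,suppress=True)
f=lambda p,z:atz("top",p[0]/2.5+150-.3,p[1]/2.5+130-.3,z)
C=[f(p,140) for p in((22,145),(188,40),(252,147),(87,247))]
print(np.array(C));
for i in range(4):
    d=C[(i+1)%4]-C[i];print(np.linalg.norm(d[:2]),np.degrees(np.arctan2(d[1],d[0])))
print("tray centre",np.mean(C,0))
print("rim",f((517,145),86),"bottom",f((509,167),0))
for z in(140,194): print(z,[f(p,z) for p in ((127,86),(171,150))])
pad=np.array([558.9,282]);t=np.radians(31)
print("grip from pad",pad-66*np.array([-np.sin(t),np.cos(t)]))
# side: rim ellipse/ bottom approx
for z,v in((86,191),(0,221)):print(atz("side",313,v,z))
for P in((590,-100,0),(590,-100,86)):print(proj("side",P),proj("top",P))
print(sense()["tcp_rot"],sense()["eef_pos"])
```

```text
[[580.1 347.1 140. ]
 [678.5 200.5 140. ]
 [575.2 137.9 140. ]
 [486.2 280.9 140. ]]
176.61550448039208 -56.11061267030611
120.79846911184762 -148.77550997972588
168.4951123617388 121.9039263159447
114.85971330111684 35.18900177090515
tray centre [580.  241.6 140. ]
rim [ 588.9 -104.9   86. ] bottom [ 588.9 -104.5    0. ]
140 [array([634.7, 254.5, 140. ]), array([573.5, 210.8, 140. ])]
194 [array([615.8, 236.4, 194. ]), array([558.6, 195.7, 194. ])]
grip from pad [592.9 225.4]
[ 596.2 -114.2   86. ]
[ 588.4 -100.3    0. ]
[312.4 220.9] [351.6 196.1]
[312.3 194.1] [354.4 187.3]
[ 3.1 -0.   0.4] [ 261.  -567.9  231.3]
```

>>> {"api": "servo_tool", "payload": {
  "rows": [
    [85, [40, -37, -5], [0, 0, 0]],
    [85, [45, -41, 0], [0, 0, 0]],
    [85, [45, -41, 0], [0, 0, 0]],
    [85, [45, -41, 0], [0, 0, 0]],
    [85, [45, -41, 0], [0, 0, 0]],
    [85, [45, -41, 0], [0, 0, 0]],
    [85, [45, -41, 0], [0, 0, 0]],
    [85, [45, -41, 0], [0, 0, 0]]
  ]
}}

```text
clock: 2.0
eef_pos: [448.9, -123.4, 236.7]
tcp_rot: [3.141, -0.001, 0.431]
contact_force: [1.0, -0.6, 0.2]
opening: 0.996
```

>>> {"api": "servo_tool", "payload": {
  "rows": [
    [85, [45, -41, 0], [0, 0, 0]],
    [85, [45, -41, 0], [0, 0, 0]],
    [85, [45, -41, 0], [0, 0, 0]],
    [85, [45, -41, 0], [0, 0, 0]],
    [85, [45, -41, 0], [0, 0, 0]],
    [85, [45, -41, 0], [0, 0, 0]],
    [85, [0, 0, 0], [0, 0, -8.4]],
    [85, [0, 0, 0], [0, 0, 0]]
  ]
}}

```text
clock: 3.0
eef_pos: [590.7, 211.6, 235.9]
tcp_rot: [-3.142, 0.001, 0.578]
contact_force: [-0.3, 0.5, 0.5]
opening: 0.998
```

Run:
```python
from h import *
s=sense();print(s["clock"],s["eef_pos"],s["tcp_rot"],s["qpos"],s["contact_force"])
a=grab_frame("top");b=grab_frame("side")
f=lambda i:cv2.resize(i,None,fx=4,fy=4,interpolation=cv2.INTER_CUBIC)
cv2.imwrite("pics/c1.png",np.hstack([f(a[130:250,150:248]),f(b[150:270,180:278])]))
```

```text
3.0 [590.71186212 211.56409733 235.90912078] [-3.14154581e+00  6.57437681e-04  5.77769083e-01] [ 3.41586368e-01  3.52959400e-01  1.62269503e+00 -1.17782554e-04
  1.16658838e+00  1.33465999e+00] [-0.27300767  0.50340191  0.46465762]
```

View pics/c1.png

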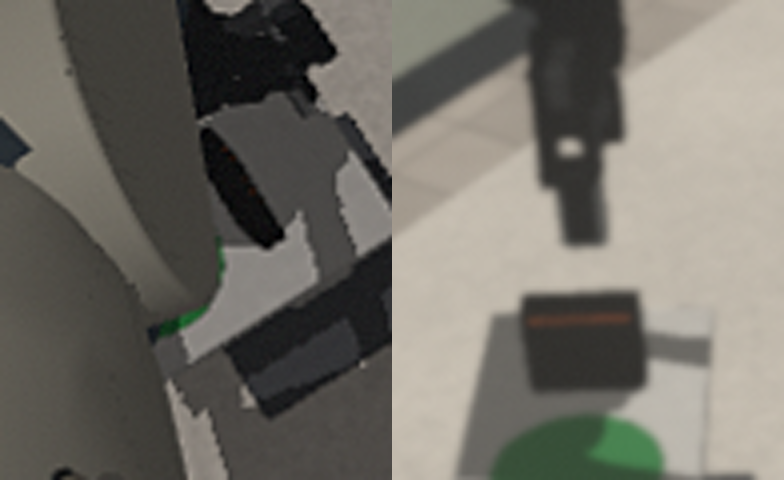

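Top: slab from (201,162) to (220,191), partly under the arm. Side: the slab's top face is centred near (227,226), with the finger tip just above it.

Run:
```python
from h import *
np.set_printoptions(precision=1,suppress=True)
g=lambda u,v,z:atz("side",180+(u-392)/4-.4,150+v/4-.4,z)
for p in((581,304),(527,293),(638,292),(525,315),(642,313)):print(p,g(*p,194))
for p in((532,391),(645,387)):print(p,g(*p,140))
# predicted slab corners for centre hypothesis
for c in((594.8,226.6),(592,222),(588,218)):
    t=np.radians(33);x=np.array([np.cos(t),np.sin(t)]);y=np.array([-x[1],x[0]])
    print(c)
    for z in(194,140):
        for sx,sy in((-30,-8),(30,-8),(30,8),(-30,8)):
            P=np.append(np.array(c)+sx*x+sy*y,z);a=proj("top",P);b=proj("side",P)
            print(z,sx,sy,"topcrop",(a-[150,130])*4,"sidecrop",(b-[180,150])*4+[392,0])
```

```text
(581, 304) [591.4 231.6 194. ]
(527, 293) [620.6 237.9 194. ]
(638, 292) [573.2 209.5 194. ]
(525, 315) [609.4 252.5 194. ]
(642, 313) [560.8 222.5 194. ]
(532, 391) [617.7 247.9 140. ]
(645, 387) [569.8 216.3 140. ]
(594.8, 226.6)
194 -30 -8 topcrop [259.  210.8] sidecrop [642.5 283.8]
194 30 -8 topcrop [203.4 121.2] sidecrop [521.9 287.5]
194 30 8 topcrop [177.5 137.1] sidecrop [517.6 306.6]
194 -30 8 topcrop [232.7 227.1] sidecrop [640.  302.9]
140 -30 -8 topcrop [285.3 237.7] sidecrop [651.9 369.4]
140 30 -8 topcrop [232.6 153.1] sidecrop [535.3 372.9]
140 30 8 topcrop [208.3 168.1] sidecrop [531.4 392.6]
140 -30 8 topcrop [260.7 253.1] sidecrop [649.7 389. ]
(592, 222)
194 -30 -8 topcrop [267.4 215.8] sidecrop [652.6 280.8]
194 30 -8 topcrop [211.6 126. ] sidecrop [532.2 284.5]
194 30 8 topcrop [185.7 141.9] sidecrop [528.1 303.5]
194 -30 8 topcrop [241.1 232.1] sidecrop [650.2 299.8]
140 -30 -8 topcrop [293.2 242.4] sidecrop [661.7 366.3]
140 30 -8 topcrop [240.4 157.7] sidecrop [545.2 369.8]
140 30 8 topcrop [216.  172.7] sidecrop [541.5 389.4]
140 -30 8 topcrop [268.6 257.8] sidecrop [659.6 385.8]
(588, 218)
194 -30 -8 topcrop [274.6 223. ] sidecrop [663.9 279.1]
194 30 -8 topcrop [218.6 133. ] sidecrop [543.6 282.8]
194 30 8 topcrop [192.6 148.9] sidecrop [539.6 301.7]
194 -30 8 topcrop [248.3 239.4] sidecrop [661.7 298. ]
140 -30 -8 topcrop [299.9 249.2] sidecrop [672.6 364.5]
140 30 -8 topcrop [246.9 164.3] sidecrop [556.2 368.1]
140 30 8 topcrop [222.6 179.3] sidecrop [552.6 387.6]
140 -30 8 topcrop [275.4 264.6] sidecrop [670.6 384. ]
```

>>> {"api": "servo_tool", "payload": {
  "rows": [
    [85, [10.6, -10.3, 0], [0, 0, 0]],
    [85, [0, 0, 30], [0, 0, 0]],
    [85, [0, 0, 30], [0, 0, 0]],
    [85, [0, 0, 22], [0, 0, 0]],
    [50, [0, 0, 0], [0, 0, 0]],
    [30, [0, 0, 0], [0, 0, 0]],
    [24, [0, 0, 0], [0, 0, 0]]
  ],
  "force": 25
}}

```text
clock: 3.98
eef_pos: [594.9, 225.8, 155.6]
tcp_rot: [3.141, -0.002, 0.577]
contact_force: [-0.2, 0.8, -0.4]
opening: 0.369
```

>>> {"api": "servo_tool", "payload": {
  "rows": [
    [20, [0, 0, 0], [0, 0, 0]],
    [17, [0, 0, 0], [0, 0, 0]]
  ]
}}

```text
clock: 4.22
eef_pos: [594.2, 226.0, 155.0]
tcp_rot: [-3.141, -0.001, 0.577]
contact_force: [-1.3, 3.1, 2.2]
opening: 0.198
```

>>> {"api": "servo_tool", "payload": {
  "rows": [
    [17, [0, -1, 0], [0, 0, 0]],
    [17, [0, 0, 0], [0, 0, 0]]
  ]
}}

```text
clock: 4.47
eef_pos: [593.6, 226.1, 154.2]
tcp_rot: [3.141, 0.0, 0.577]
contact_force: [0.7, 0.3, 0.6]
opening: 0.2
```

>>> {"api": "servo_tool", "payload": {
  "rows": [
    [13, [0, 0, 0], [0, 0, 0]],
    [10, [0, 0, 0], [0, 0, 0]],
    [10, [0, 0, 0], [0, 0, 0]]
  ],
  "force": 50
}}

```text
clock: 4.85
eef_pos: [593.5, 226.2, 154.3]
tcp_rot: [-3.142, 0.0, 0.577]
contact_force: [-2.3, 0.6, 1.5]
opening: 0.181
```

>>> {"api": "servo_tool", "payload": {
  "rows": [
    [10, [0, 0, -1], [0, 0, 0]],
    [10, [0, 0, -1], [0, 0, 0]],
    [10, [0, 0, -1], [0, 0, 0]]
  ]
}}

```text
clock: 5.22
eef_pos: [593.5, 226.2, 156.9]
tcp_rot: [-3.142, 0.0, 0.577]
contact_force: [1.3, 0.2, -6.6]
opening: 0.181
```

>>> {"api": "servo_tool", "payload": {
  "rows": [
    [10, [0, 0, -1], [0, 0, 0]]
  ]
}}

```text
clock: 5.35
eef_pos: [593.5, 226.2, 158.1]
tcp_rot: [-3.142, 0.0, 0.577]
contact_force: [0.3, 0.1, -6.1]
opening: 0.18
```

>>> {"api": "servo_tool", "payload": {
  "rows": [
    [10, [0, 0, -1], [0, 0, 0]]
  ]
}}

```text
clock: 5.48
eef_pos: [593.4, 226.2, 159.2]
tcp_rot: [-3.142, 0.0, 0.577]
contact_force: [1.2, -0.1, -6.0]
opening: 0.182
```

>>> {"api": "servo_tool", "payload": {
  "rows": [
    [10, [0, 0, -1], [0, 0, 0]]
  ]
}}

```text
clock: 5.6
eef_pos: [593.5, 226.2, 160.3]
tcp_rot: [-3.142, 0.0, 0.577]
contact_force: [1.8, 0.4, -6.1]
opening: 0.183
```

>>> {"api": "servo_tool", "payload": {
  "rows": [
    [10, [0, 0, -1], [0, 0, 0]]
  ]
}}

```text
clock: 5.72
eef_pos: [593.4, 226.2, 161.3]
tcp_rot: [-3.142, 0.0, 0.577]
contact_force: [0.6, 0.4, -5.8]
opening: 0.186
```

>>> {"api": "servo_tool", "payload": {
  "rows": [
    [10, [0, 0, -1], [0, 0, 0]]
  ]
}}

```text
clock: 5.85
eef_pos: [593.5, 226.2, 162.1]
tcp_rot: [-3.142, 0.0, 0.577]
contact_force: [1.9, -0.3, -11.2]
opening: 0.182
```

>>> {"api": "servo_tool", "payload": {
  "rows": [
    [10, [0, 0, -1], [0, 0, 0]]
  ]
}}

```text
clock: 5.98
eef_pos: [593.5, 226.2, 162.9]
tcp_rot: [-3.142, 0.0, 0.577]
contact_force: [1.6, 0.8, -9.5]
opening: 0.181
```

>>> {"api": "servo_tool", "payload": {
  "rows": [
    [10, [0, 0, -1], [0, 0, 0]]
  ]
}}

```text
clock: 6.1
eef_pos: [593.4, 226.2, 164.0]
tcp_rot: [-3.142, 0.0, 0.577]
contact_force: [2.7, 0.5, -10.5]
opening: 0.18
```

>>> {"api": "servo_tool", "payload": {
  "rows": [
    [10, [0, 0, -1], [0, 0, 0]]
  ]
}}

```text
clock: 6.22
eef_pos: [593.4, 226.2, 165.1]
tcp_rot: [-3.142, 0.0, 0.577]
contact_force: [2.0, 1.2, -10.5]
opening: 0.183
```

>>> {"api": "servo_tool", "payload": {
  "rows": [
    [10, [0, 0, -1], [0, 0, 0]]
  ]
}}

```text
clock: 6.35
eef_pos: [593.4, 226.2, 166.1]
tcp_rot: [-3.142, 0.0, 0.577]
contact_force: [2.1, -0.5, -11.6]
opening: 0.18
```

>>> {"api": "servo_tool", "payload": {
  "rows": [
    [10, [0, 0, -1], [0, 0, 0]]
  ]
}}

```text
clock: 6.48
eef_pos: [593.4, 226.2, 167.2]
tcp_rot: [-3.142, 0.0, 0.577]
contact_force: [2.4, 0.6, -12.4]
opening: 0.18
```

>>> {"api": "servo_tool", "payload": {
  "rows": [
    [10, [0, 0, -1], [0, 0, 0]]
  ]
}}

```text
clock: 6.6
eef_pos: [593.5, 226.2, 168.5]
tcp_rot: [-3.142, 0.0, 0.577]
contact_force: [-0.2, -0.1, -5.6]
opening: 0.18
```

>>> {"api": "servo_tool", "payload": {
  "rows": [
    [10, [0, 0, -1], [0, 0, 0]]
  ]
}}

```text
clock: 6.72
eef_pos: [593.5, 226.2, 169.8]
tcp_rot: [-3.142, 0.0, 0.577]
contact_force: [-1.1, -0.6, -5.8]
opening: 0.179
```

>>> {"api": "servo_tool", "payload": {
  "rows": [
    [10, [0, 0, -1], [0, 0, 0]]
  ]
}}

```text
clock: 6.85
eef_pos: [593.5, 226.2, 170.7]
tcp_rot: [3.142, 0.0, 0.577]
contact_force: [-0.9, -0.2, -5.8]
opening: 0.182
```

>>> {"api": "servo_tool", "payload": {
  "rows": [
    [10, [0, 0, -1], [0, 0, 0]]
  ]
}}

```text
clock: 6.98
eef_pos: [593.5, 226.2, 171.6]
tcp_rot: [-3.142, 0.0, 0.577]
contact_force: [-0.4, -0.3, -5.7]
opening: 0.18
```

>>> {"api": "servo_tool", "payload": {
  "rows": [
    [10, [0, 0, -1], [0, 0, 0]]
  ]
}}

```text
clock: 7.1
eef_pos: [593.5, 226.2, 172.1]
tcp_rot: [-3.142, 0.0, 0.577]
contact_force: [0.2, 0.7, -10.4]
opening: 0.183
```

>>> {"api": "servo_tool", "payload": {
  "rows": [
    [10, [0, 0, -1], [0, 0, 0]]
  ]
}}

```text
clock: 7.22
eef_pos: [593.5, 226.2, 173.0]
tcp_rot: [-3.142, 0.0, 0.577]
contact_force: [0.4, 0.3, -9.6]
opening: 0.183
```

>>> {"api": "servo_tool", "payload": {
  "rows": [
    [10, [0, 0, -1], [0, 0, 0]]
  ]
}}

```text
clock: 7.35
eef_pos: [593.5, 226.2, 174.0]
tcp_rot: [-3.142, 0.0, 0.577]
contact_force: [-0.3, 0.4, -11.2]
opening: 0.178
```

>>> {"api": "servo_tool", "payload": {
  "rows": [
    [10, [0, 0, -1], [0, 0, 0]]
  ]
}}

```text
clock: 7.48
eef_pos: [593.4, 226.2, 175.1]
tcp_rot: [-3.142, 0.0, 0.577]
contact_force: [1.1, 0.2, -11.2]
opening: 0.181
```

>>> {"api": "servo_tool", "payload": {
  "rows": [
    [10, [0, 0, -1], [0, 0, 0]]
  ]
}}

```text
clock: 7.6
eef_pos: [593.5, 226.2, 176.1]
tcp_rot: [-3.142, 0.0, 0.577]
contact_force: [0.6, 0.1, -12.8]
opening: 0.18
```

>>> {"api": "servo_tool", "payload": {
  "rows": [
    [10, [0, 0, -1], [0, 0, 0]]
  ]
}}

```text
clock: 7.72
eef_pos: [593.5, 226.2, 177.1]
tcp_rot: [-3.142, 0.0, 0.577]
contact_force: [1.1, -0.3, -13.1]
opening: 0.181
```

>>> {"api": "servo_tool", "payload": {
  "rows": [
    [10, [0, 0, -1], [0, 0, 0]]
  ]
}}

```text
clock: 7.85
eef_pos: [593.5, 226.2, 178.5]
tcp_rot: [-3.142, 0.0, 0.577]
contact_force: [-2.4, -1.1, -6.3]
opening: 0.183
```

>>> {"api": "servo_tool", "payload": {
  "rows": [
    [10, [0, 0, -1], [0, 0, 0]]
  ]
}}

```text
clock: 7.98
eef_pos: [593.5, 226.3, 179.9]
tcp_rot: [-3.142, 0.0, 0.577]
contact_force: [-1.4, -1.0, -6.4]
opening: 0.179
```

>>> {"api": "servo_tool", "payload": {
  "rows": [
    [10, [0, 0, -1], [0, 0, 0]]
  ]
}}

```text
clock: 8.1
eef_pos: [593.5, 226.3, 180.7]
tcp_rot: [-3.142, 0.0, 0.577]
contact_force: [-1.4, -0.9, -6.0]
opening: 0.173
```

Two clicks felt, at z about 168 and 178. Next are the third at about 188 and the fourth at about 198.

>>> {"api": "servo_tool", "payload": {
  "rows": [
    [10, [0, 0, -1], [0, 0, 0]],
    [10, [0, 0, -1], [0, 0, 0]],
    [10, [0, 0, -1], [0, 0, 0]],
    [10, [0, 0, -1], [0, 0, 0]]
  ]
}}

```text
clock: 8.6
eef_pos: [593.5, 226.2, 184.0]
tcp_rot: [-3.142, 0.0, 0.577]
contact_force: [-1.7, -0.3, -10.7]
opening: 0.179
```

>>> {"api": "servo_tool", "payload": {
  "rows": [
    [10, [0, 0, -1], [0, 0, 0]],
    [10, [0, 0, -1], [0, 0, 0]]
  ]
}}

```text
clock: 8.85
eef_pos: [593.5, 226.2, 186.1]
tcp_rot: [-3.142, 0.0, 0.577]
contact_force: [-1.3, -0.5, -11.6]
opening: 0.184
```

>>> {"api": "servo_tool", "payload": {
  "rows": [
    [10, [0, 0, -1], [0, 0, 0]]
  ]
}}

```text
clock: 8.98
eef_pos: [593.4, 226.2, 187.2]
tcp_rot: [-3.142, 0.0, 0.577]
contact_force: [-0.7, -0.8, -11.1]
opening: 0.181
```

>>> {"api": "servo_tool", "payload": {
  "rows": [
    [10, [0, 0, -1], [0, 0, 0]]
  ]
}}

```text
clock: 9.1
eef_pos: [593.5, 226.2, 188.5]
tcp_rot: [-3.142, 0.0, 0.577]
contact_force: [-4.4, -2.3, -5.2]
opening: 0.184
```

>>> {"api": "servo_tool", "payload": {
  "rows": [
    [10, [0, 0, -1], [0, 0, 0]]
  ]
}}

```text
clock: 9.22
eef_pos: [593.5, 226.3, 189.9]
tcp_rot: [-3.142, 0.0, 0.577]
contact_force: [-2.8, -1.1, -7.2]
opening: 0.183
```

>>> {"api": "servo_tool", "payload": {
  "rows": [
    [10, [0, 0, -1], [0, 0, 0]]
  ]
}}

```text
clock: 9.35
eef_pos: [593.5, 226.3, 190.8]
tcp_rot: [-3.142, -0.0, 0.577]
contact_force: [-3.2, -1.9, -6.2]
opening: 0.185
```

>>> {"api": "servo_tool", "payload": {
  "rows": [
    [10, [0, 0, -1], [0, 0, 0]],
    [10, [0, 0, -1], [0, 0, 0]]
  ]
}}

```text
clock: 9.6
eef_pos: [593.5, 226.3, 192.1]
tcp_rot: [-3.142, 0.0, 0.577]
contact_force: [-2.9, -1.2, -9.9]
opening: 0.183
```

>>> {"api": "servo_tool", "payload": {
  "rows": [
    [10, [0, 0, -1], [0, 0, 0]],
    [10, [0, 0, -1], [0, 0, 0]]
  ]
}}

```text
clock: 9.85
eef_pos: [593.5, 226.3, 194.0]
tcp_rot: [-3.142, 0.0, 0.577]
contact_force: [-2.2, -1.7, -12.6]
opening: 0.18
```

>>> {"api": "servo_tool", "payload": {
  "rows": [
    [10, [0, 0, -1], [0, 0, 0]]
  ]
}}

```text
clock: 9.98
eef_pos: [593.5, 226.2, 195.1]
tcp_rot: [-3.142, 0.0, 0.577]
contact_force: [-1.5, -1.4, -10.8]
opening: 0.18
```

>>> {"api": "servo_tool", "payload": {
  "rows": [
    [10, [0, 0, -1], [0, 0, 0]]
  ]
}}

```text
clock: 10.1
eef_pos: [593.5, 226.2, 196.1]
tcp_rot: [-3.142, 0.0, 0.577]
contact_force: [-1.5, -0.7, -12.0]
opening: 0.178
```

>>> {"api": "servo_tool", "payload": {
  "rows": [
    [10, [0, 0, -1], [0, 0, 0]]
  ]
}}

```text
clock: 10.22
eef_pos: [593.5, 226.2, 197.2]
tcp_rot: [-3.142, 0.0, 0.577]
contact_force: [-2.2, -1.1, -12.0]
opening: 0.176
```

>>> {"api": "servo_tool", "payload": {
  "rows": [
    [10, [0, 0, -1], [0, 0, 0]]
  ]
}}

```text
clock: 10.35
eef_pos: [593.5, 226.2, 198.5]
tcp_rot: [-3.142, 0.0, 0.577]
contact_force: [-4.3, -2.2, -6.7]
opening: 0.183
```

>>> {"api": "servo_tool", "payload": {
  "rows": [
    [10, [0, 0, 0], [0, 0, 0]],
    [10, [0, 0, 0], [0, 0, 0]]
  ]
}}

```text
clock: 10.6
eef_pos: [593.5, 226.2, 199.0]
tcp_rot: [3.142, -0.0, 0.577]
contact_force: [-3.8, -2.2, -6.9]
opening: 0.18
```

Fourth click felt. Easing down.

>>> {"api": "servo_tool", "payload": {
  "rows": [
    [10, [0, 0, 0.3], [0, 0, 0]],
    [10, [0, 0, 0], [0, 0, 0]]
  ]
}}

```text
clock: 10.85
eef_pos: [593.5, 226.2, 198.7]
tcp_rot: [3.142, -0.0, 0.577]
contact_force: [-4.8, -2.2, -5.7]
opening: 0.181
```

>>> {"api": "servo_tool", "payload": {
  "rows": [
    [10, [0, 0, 0.3], [0, 0, 0]],
    [10, [0, 0, 0], [0, 0, 0]]
  ]
}}

```text
clock: 11.1
eef_pos: [593.5, 226.3, 198.4]
tcp_rot: [3.142, -0.0, 0.577]
contact_force: [-4.7, -2.3, -5.9]
opening: 0.175
```

>>> {"api": "servo_tool", "payload": {
  "rows": [
    [10, [0, 0, 0.2], [0, 0, 0]],
    [10, [0, 0, 0], [0, 0, 0]]
  ]
}}

```text
clock: 11.35
eef_pos: [593.5, 226.2, 198.3]
tcp_rot: [3.142, -0.0, 0.577]
contact_force: [-6.0, -2.2, -5.9]
opening: 0.182
```

>>> {"api": "servo_tool", "payload": {
  "rows": [
    [10, [0, 0, 0.2], [0, 0, 0]],
    [10, [0, 0, 0], [0, 0, 0]]
  ]
}}

```text
clock: 11.6
eef_pos: [593.5, 226.2, 198.3]
tcp_rot: [3.142, -0.0, 0.577]
contact_force: [-6.0, -3.0, -3.9]
opening: 0.184
```

>>> {"api": "servo_tool", "payload": {
  "rows": [
    [10, [0, 0, 0.2], [0, 0, 0]],
    [10, [0, 0, 0], [0, 0, 0]]
  ]
}}

```text
clock: 11.85
eef_pos: [593.5, 226.2, 198.2]
tcp_rot: [3.142, -0.0, 0.577]
contact_force: [-5.0, -3.0, -3.1]
opening: 0.179
```

>>> {"api": "servo_tool", "payload": {
  "rows": [
    [10, [0, 0, 0.2], [0, 0, 0]],
    [10, [0, 0, 0], [0, 0, 0]]
  ]
}}

```text
clock: 12.1
eef_pos: [593.5, 226.2, 198.2]
tcp_rot: [3.142, -0.0, 0.577]
contact_force: [-5.7, -3.2, -1.4]
opening: 0.186
```

>>> {"api": "servo_tool", "payload": {
  "rows": [
    [10, [-0.5, 0, 0.2], [0, 0, 0]],
    [10, [0, 0, 0], [0, 0, 0]]
  ]
}}

```text
clock: 12.35
eef_pos: [593.6, 226.3, 198.2]
tcp_rot: [3.141, -0.002, 0.577]
contact_force: [-4.8, -1.5, -1.0]
opening: 0.18
```

>>> {"api": "servo_tool", "payload": {
  "rows": [
    [14, [0, 0, 0], [0, 0, 0]],
    [18, [0, 0, 0], [0, 0, 0]],
    [25, [0, 0, 0], [0, 0, 0]],
    [50, [0, 0, 0], [0, 0, 0]],
    [70, [0, 0, 0], [0, 0, 0]],
    [85, [0, 0, 0], [0, 0, 0]],
    [85, [0, 0, -5], [0, 0, 0]]
  ],
  "force": 20
}}

```text
clock: 13.22
eef_pos: [592.9, 225.9, 201.5]
tcp_rot: [-3.141, 0.001, 0.577]
contact_force: [0.4, -0.1, -0.4]
opening: 0.997
```

>>> {"api": "servo_tool", "payload": {
  "rows": [
    [85, [0, 0, -30], [0, 0, 0]],
    [85, [0, 0, -45], [0, 0, 0]],
    [85, [0, 0, -25], [0, 0, -10]],
    [85, [0, 0, 0], [0, 0, -10]],
    [85, [0, 0, 0], [0, 0, -10]],
    [85, [0, 0, 0], [0, 0, -10]],
    [85, [0, 0, 0], [0, 0, -10]],
    [85, [0, 0, 0], [0, 0, -10]]
  ]
}}

```text
clock: 14.22
eef_pos: [593.2, 226.0, 302.1]
tcp_rot: [3.141, -0.0, 1.63]
contact_force: [-0.6, 0.7, 0.2]
opening: 0.998
```

>>> {"api": "servo_tool", "payload": {
  "rows": [
    [85, [0, 0, 0], [0, 0, -10]],
    [85, [0, 0, 0], [0, 0, -10]],
    [85, [0, 0, 0], [0, 0, -10]],
    [85, [-45, -30, 0], [0, 0, 0]],
    [85, [-45, -30, 0], [0, 0, 0]],
    [85, [-45, -30, 0], [0, 0, 0]],
    [85, [-45, -30, 0], [0, 0, 0]],
    [85, [-45, -30, 0], [0, 0, 0]]
  ]
}}

```text
clock: 15.22
eef_pos: [590.2, -46.1, 302.2]
tcp_rot: [3.141, 0.0, 2.148]
contact_force: [-0.0, -0.7, 0.2]
opening: 0.998
```

>>> {"api": "servo_tool", "payload": {
  "rows": [
    [85, [-45, -30, 40], [0, 0, 0]],
    [85, [0, 0, 40], [0, 0, 0]],
    [85, [0, 0, 20], [0, 0, 0]],
    [85, [0, 0, 0], [0, 0, 0]]
  ]
}}

```text
clock: 15.72
eef_pos: [588.8, -94.7, 203.3]
tcp_rot: [-3.139, -0.002, 2.148]
contact_force: [0.0, 0.8, 0.8]
opening: 0.997
```

Run:
```python
from h import *
np.set_printoptions(precision=2,suppress=True)
s=sense();print(s["clock"],s["eef_pos"],s["tcp_rot"],s["qpos"])
a=grab_frame("top");b=grab_frame("side")
for P in((589,-104,86),(589,-104,0)):print(proj("side",P),proj("top",P))
f=lambda i:cv2.resize(i,None,fx=4,fy=4,interpolation=cv2.INTER_CUBIC)
cv2.imwrite("pics/c2.png",np.hstack([f(a[130:250,305:403]),f(b[130:250,264:362])]))
cv2.imwrite("pics/side2.png",b)
```

```text
15.725 [588.77 -94.69 203.29] [-3.14 -0.    2.15] [-0.16  0.34  1.72 -0.    1.08 -0.74]
[313.44 193.5 ] [356.11 187.65]
[313.48 220.24] [353.12 196.45]
```

View pics/c2.png

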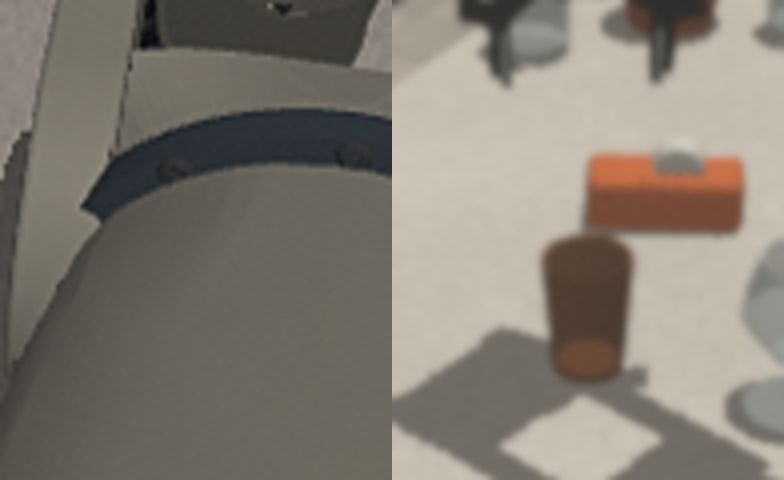

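Side view: amber rim centre at (313,195) and base centre at (313,220), which agrees with (589,-104). Descending.

>>> {"api": "servo_tool", "payload": {
  "rows": [
    [85, [-7.8, -4.2, 20], [0, 0, 0]],
    [85, [0, 0, 40], [0, 0, 0]],
    [85, [0, 0, 40], [0, 0, 0]],
    [85, [0, 0, 40], [0, 0, 0]],
    [85, [0, 0, 27], [0, 0, 0]],
    [80, [0, 0, 0], [0, 0, 0]],
    [70, [0, 0, 0], [0, 0, 0]],
    [64, [0, 0, 0], [0, 0, 0]]
  ]
}}

```text
clock: 16.82
eef_pos: [591.8, -103.7, 39.4]
tcp_rot: [3.139, 0.002, 2.148]
contact_force: [-0.4, 0.5, 0.2]
opening: 0.748
```

>>> {"api": "servo_tool", "payload": {
  "rows": [
    [61, [0, 0, 0], [0, 0, 0]],
    [58, [0, 0, 0], [0, 0, 0]],
    [56, [0, 0, 0], [0, 0, 0]]
  ]
}}

```text
clock: 17.2
eef_pos: [591.7, -103.8, 39.5]
tcp_rot: [3.14, 0.002, 2.148]
contact_force: [-1.9, -0.7, 8.8]
opening: 0.716
```

>>> {"api": "servo_tool", "payload": {
  "rows": [
    [54, [0, 0, 0], [0, 0, 0]],
    [54, [0, 0, 0], [0, 0, 0]]
  ],
  "force": 30
}}

```text
clock: 17.45
eef_pos: [591.7, -103.8, 39.6]
tcp_rot: [3.14, 0.002, 2.148]
contact_force: [-2.0, -1.1, 9.6]
opening: 0.708
```

>>> {"api": "servo_tool", "payload": {
  "rows": [
    [54, [0, 0, -3], [0, 0, 0]],
    [54, [0, 0, -5], [0, 0, 0]],
    [54, [0, 0, -8], [0, 0, 0]],
    [54, [0, 0, -8], [0, 0, 0]],
    [54, [0, 0, 0], [0, 0, 0]]
  ]
}}

```text
clock: 18.08
eef_pos: [591.1, -103.6, 62.4]
tcp_rot: [3.141, 0.001, 2.148]
contact_force: [-0.0, 0.7, -1.6]
opening: 0.705
```

Run:
```python
from h import *
np.set_printoptions(precision=2,suppress=True)
s=sense();print(s["clock"],s["eef_pos"],s["tcp_rot"],s["contact_force"],s["opening"])
b=grab_frame("side")
f=lambda i:cv2.resize(i,None,fx=4,fy=4,interpolation=cv2.INTER_CUBIC)
cv2.imwrite("pics/c3.png",np.hstack([f(b[130:250,264:362]),f(b[190:310,180:278])]))
```

```text
18.075 [ 591.09 -103.59   62.4 ] [3.14 0.   2.15] [-0.01  0.69 -1.57] 0.7054416394670855
```

View pics/c3.png

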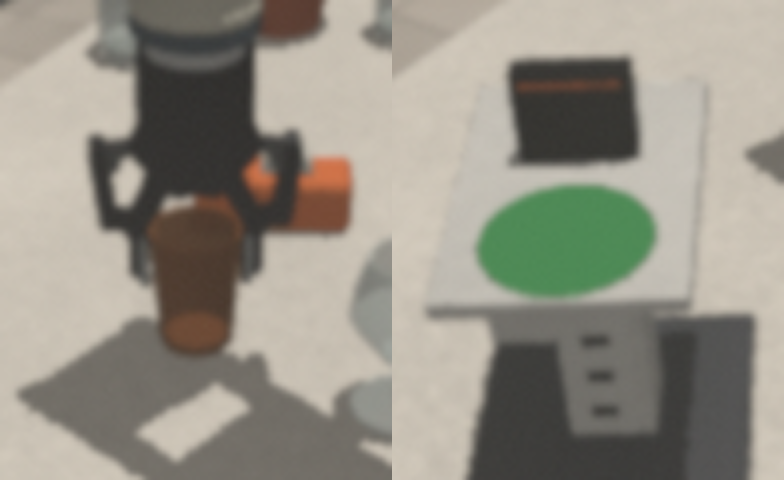

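Tumbler is held upright (side view, base at about (313,213)); the riser is up, with the pad at (224,250).

Run:
```python
from h import *
np.set_printoptions(precision=1,suppress=True)
b=grab_frame("side");bb,g,r=[b[...,i].astype(int) for i in range(3)]
m=((g>1.4*r)&(g>1.25*bb)&(g>60)).astype(np.uint8);m[:,:150]=0
n,l,s,ce=cv2.connectedComponentsWithStats(m)
for i in range(1,n):
    if s[i][4]>200:print(s[i],ce[i],atz("side",*ce[i],184))
print("tum base",atz("side",312.6,212.6,22.8),"rim",atz("side",312.6,130+228/4-.4,108.8))
print(proj("side",(557.5,281.5,184)))
```

```text
[202 237  43  27 893] [223.1 249.8] [558.7 284.9 184. ]
tum base [ 592.8 -105.9   22.8] rim [ 589.5 -100.5  108.8]
[224.7 249. ]
```

>>> {"api": "servo_tool", "payload": {
  "rows": [
    [54, [0, 0, -18], [0, 0, 0]],
    [54, [0, 0, -34], [0, 0, 0]],
    [54, [0, 0, -44], [0, 0, 0]],
    [54, [0, 0, -44], [0, 0, 0]],
    [54, [0, 0, -44], [0, 0, 0]],
    [54, [0, 0, -38], [0, 0, 0]],
    [54, [0, 0, -20], [0, 0, 0]],
    [54, [0, 0, -6], [0, 0, 0]]
  ]
}}

```text
clock: 19.18
eef_pos: [590.9, -103.5, 311.9]
tcp_rot: [3.139, 0.002, 2.148]
contact_force: [-0.2, 0.4, -2.5]
opening: 0.708
```

>>> {"api": "servo_tool", "payload": {
  "rows": [
    [54, [14, 8, 0], [0, 0, 0]],
    [54, [28, 15, 0], [0, 0, 0]],
    [54, [38, 20, 0], [0, 0, 0]],
    [54, [38, 20, 0], [0, 0, 0]],
    [54, [38, 20, 0], [0, 0, 0]],
    [54, [38, 20, 0], [0, 0, 0]],
    [54, [38, 20, 0], [0, 0, 0]],
    [54, [38, 20, 0], [0, 0, 0]]
  ]
}}

```text
clock: 20.18
eef_pos: [561.4, 202.9, 308.0]
tcp_rot: [-3.139, -0.001, 2.149]
contact_force: [0.8, -0.7, -2.0]
opening: 0.71
```

>>> {"api": "servo_tool", "payload": {
  "rows": [
    [54, [36, 20, 0], [0, 0, 0]],
    [54, [22, 12, 0], [0, 0, 0]],
    [54, [13, 8, 0], [0, 0, 0]],
    [54, [0, 0, 0], [0, 0, 0]],
    [54, [0, 0, 0], [0, 0, 0]]
  ]
}}

```text
clock: 20.8
eef_pos: [557.5, 281.4, 309.2]
tcp_rot: [-3.141, 0.0, 2.148]
contact_force: [-0.2, -0.1, -2.2]
opening: 0.708
```

>>> {"api": "servo_tool", "payload": {
  "rows": [
    [54, [0.3, 0, 20], [0, 0, 0]],
    [54, [0, 0, 25], [0, 0, 0]],
    [54, [0, 0, 20], [0, 0, 0]],
    [54, [0, 0, 10], [0, 0, 0]],
    [54, [0, 0, 3], [0, 0, 0]],
    [54, [0, 0, 0], [0, 0, 0]]
  ]
}}

```text
clock: 21.55
eef_pos: [557.9, 282.3, 232.1]
tcp_rot: [3.141, 0.0, 2.148]
contact_force: [-0.3, -0.5, -1.7]
opening: 0.714
```

Run:
```python
from h import *
s=sense();print(s["clock"],s["eef_pos"],s["tcp_rot"],s["contact_force"])
b=grab_frame("side")
cv2.imwrite("pics/c4.png",cv2.resize(b[150:300,150:300],None,fx=4,fy=4,interpolation=cv2.INTER_CUBIC))
```

```text
21.55 [557.90253684 282.25806068 232.09748402] [3.14085195e+00 1.19732065e-04 2.14782914e+00] [-0.25019833 -0.47096492 -1.74747495]
```

View pics/c4.png

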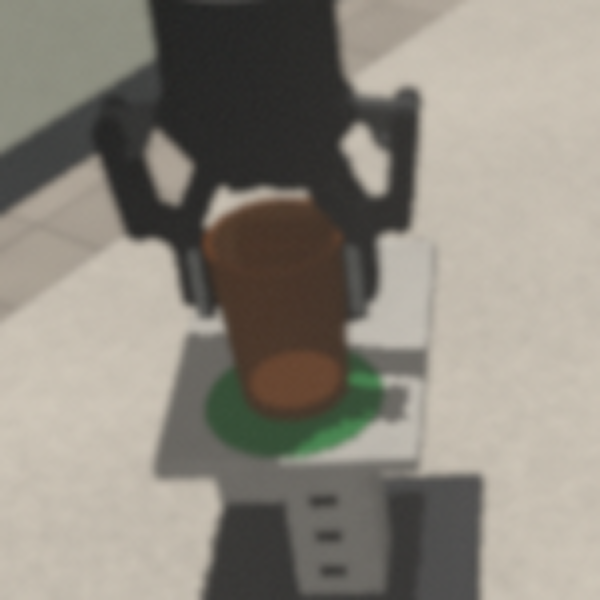

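The tumbler hovers about 8 mm above the pad, base at (223,245) over pad centre (223,250): centred. Lowering slowly.

>>> {"api": "servo_tool", "payload": {
  "rows": [
    [54, [0, 0, 2], [0, 0, 0]],
    [54, [0, 0, 2], [0, 0, 0]],
    [54, [0, 0, 1], [0, 0, 0]],
    [54, [0, 0, 0], [0, 0, 0]]
  ]
}}

```text
clock: 22.1
eef_pos: [557.4, 282.4, 226.4]
tcp_rot: [-3.141, -0.0, 2.148]
contact_force: [-0.6, 0.5, -1.7]
opening: 0.708
```

>>> {"api": "servo_tool", "payload": {
  "rows": [
    [54, [0, 0, 0.7], [0, 0, 0]],
    [54, [0, 0, 0], [0, 0, 0]]
  ]
}}

```text
clock: 22.35
eef_pos: [557.5, 282.4, 225.8]
tcp_rot: [-3.142, 0.0, 2.148]
contact_force: [0.6, -0.5, -2.3]
opening: 0.705
```

>>> {"api": "servo_tool", "payload": {
  "rows": [
    [54, [0, 0, 0.7], [0, 0, 0]],
    [54, [0, 0, 0], [0, 0, 0]]
  ]
}}

```text
clock: 22.6
eef_pos: [557.5, 282.4, 225.1]
tcp_rot: [-3.141, -0.0, 2.148]
contact_force: [0.2, 0.2, -1.9]
opening: 0.709
```

>>> {"api": "servo_tool", "payload": {
  "rows": [
    [54, [0, 0, 0.7], [0, 0, 0]],
    [54, [0, 0, 0], [0, 0, 0]]
  ]
}}

```text
clock: 22.85
eef_pos: [557.5, 282.4, 224.3]
tcp_rot: [-3.141, -0.0, 2.148]
contact_force: [-0.6, 0.7, -1.6]
opening: 0.71
```

>>> {"api": "servo_tool", "payload": {
  "rows": [
    [54, [0, 0, 0.4], [0, 0, 0]],
    [54, [0, 0, 0], [0, 0, 0]]
  ]
}}

```text
clock: 23.1
eef_pos: [557.5, 282.4, 224.0]
tcp_rot: [-3.142, -0.0, 2.148]
contact_force: [0.2, 0.4, -2.3]
opening: 0.713
```

>>> {"api": "servo_tool", "payload": {
  "rows": [
    [54, [0, 0, 0.4], [0, 0, 0]],
    [54, [0, 0, 0], [0, 0, 0]]
  ]
}}

```text
clock: 23.35
eef_pos: [557.6, 282.4, 223.8]
tcp_rot: [3.141, 0.0, 2.148]
contact_force: [-0.3, 0.1, -2.3]
opening: 0.711
```

>>> {"api": "servo_tool", "payload": {
  "rows": [
    [54, [0, 0, 0.4], [0, 0, 0]],
    [54, [0, 0, 0], [0, 0, 0]]
  ]
}}

```text
clock: 23.6
eef_pos: [557.6, 282.4, 223.6]
tcp_rot: [3.141, 0.0, 2.148]
contact_force: [-0.9, 0.2, 2.8]
opening: 0.711
```

>>> {"api": "servo_tool", "payload": {
  "rows": [
    [61, [0, 0, 0], [0, 0, 0]],
    [63, [0, 0, 0], [0, 0, 0]],
    [67, [0, 0, 0], [0, 0, 0]],
    [74, [0, 0, 0], [0, 0, 0]],
    [85, [0, 0, 0], [0, 0, 0]],
    [85, [0, 0, 0], [0, 0, 0]],
    [85, [0, 0, 0], [0, 0, 0]]
  ],
  "force": 20
}}

```text
clock: 24.48
eef_pos: [557.5, 282.4, 223.2]
tcp_rot: [-3.142, -0.0, 2.148]
contact_force: [0.5, -0.9, -0.7]
opening: 0.994
```

>>> {"api": "servo_tool", "payload": {
  "rows": [
    [85, [0, 0, -15], [0, 0, 0]],
    [85, [0, 0, -30], [0, 0, 0]],
    [85, [0, 0, -40], [0, 0, 0]],
    [85, [0, 0, -40], [0, 0, 0]],
    [85, [0, 0, -40], [0, 0, 0]],
    [85, [0, 0, 0], [0, 0, 0]],
    [85, [0, 0, 0], [0, 0, 0]]
  ]
}}

```text
clock: 25.35
eef_pos: [557.3, 282.3, 388.4]
tcp_rot: [3.141, 0.0, 2.148]
contact_force: [0.1, 0.7, -0.0]
opening: 0.998
```

Run:
```python
from h import *
s=sense();print(s["clock"],s["eef_pos"],s["contact_force"],s["opening"])
b=grab_frame("side")
print(atz("side",223.1,249.8,184))
cv2.imwrite("pics/c5.png",cv2.resize(b[150:300,150:300],None,fx=4,fy=4,interpolation=cv2.INTER_CUBIC))
```

```text
25.35 [557.30486565 282.27126542 388.40235244] [ 0.09049415  0.72170272 -0.00766688] 0.9983898375810133
[558.68130262 284.86680277 184.        ]
```

View pics/c5.png

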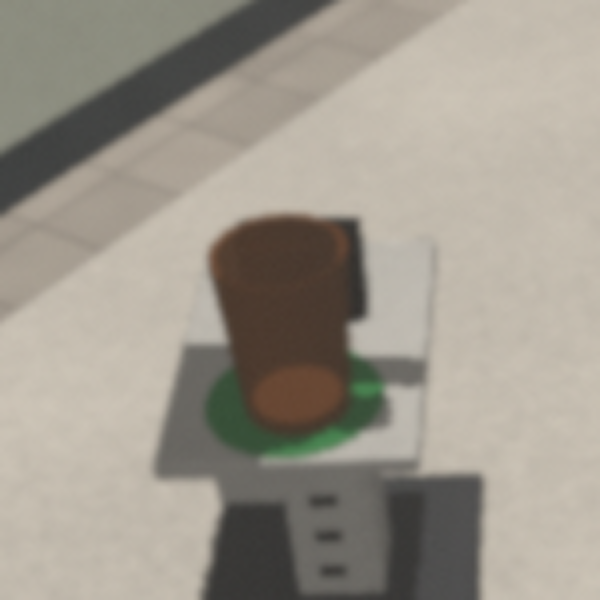

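Tumbler stands upright. Its base centre is at about (299,399) in the crop and the pad centre at about (296,404), so it is within roughly 3 mm. Handing in.

```bash
python3 -c "
from rig import *
print(sign_off())"
```

```text
the job is handed in; nothing more can be done
None
```

The job is done and handed in at about 25 s on the robot's clock. No verdict comes back on hand-in.

- **Riser:** I lifted it by the grip and felt four clicks, at tool heights of about 168, 178, 188 and 198 mm. I went about 1 mm past the fourth, eased down in steps of 0.2–0.3 mm until the catch took the weight, and let go. It rests about 44 mm up.
- **Tumbler:** I stood the amber tumbler on the green pad at a contact force of about 3 N, released it and moved the arm 165 mm straight up.
- **Last checks:** The final side picture shows the tumbler upright, its base within about 3 mm of the pad's centre, and the riser at the same height. The wrist force reads close to zero.
- **Disagreement:** The pad position from the side camera, the top camera and the grip differed by up to about 4 mm. I aimed near the middle, well inside the 12 mm allowed.
- **Not checked:** I did not measure the clear tumbler, goblet and label gun again at the end. No move came near them and I felt no unexpected contact.

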